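# Take the toy range out of the display for loan

### The job

The black toy kitchen range is going out on loan, but the three painted figures crowd it in: first stand all three figures on the grey holding pad, then set the range down fully home in the empty oblong cut-out of the foam in the loan case. When it is packed, stand each figure back in the middle of its own plinth (nesting doll on red, soldier on blue, lady on green); set things down rather than letting them drop, keep the figures upright throughout and leave the little mantel clock where it is.

Things in the scene. Friction and masses are not known exactly. Their poses are not given: they have to be found in the camera images.
- nesting_doll: Nesting doll: red round body, yellow headscarf, 112 mm tall, round about z, starts on the red plinth. Body 47 mm across at the widest, foot 42 mm, neck 66 mm up; the head is nearly straight-sided, 37 mm across from 78 to 98 mm up: grip about 90 mm up. Turned wood, 0.1 kg. Origin: centre of its underside; z up, painted face along -x.
- soldier: Toy soldier: blue coat, white trousers, tall black hat, 125 mm tall, round about z, starts on the blue plinth. Foot 44 mm across, body 43 mm, face 33 mm across from 67 to 85 mm up, hat 36 to 37 mm across from 85 to 118 mm up: grip about 95 mm up. Turned wood, 0.1 kg. Origin: centre of its underside; z up, painted face along -x.
- lady: Peg-doll lady: green bell skirt, white apron, ginger hair with an 18 mm bun on top, 121 mm tall, round about z, starts on the green plinth. Skirt 47 mm across, foot 45 mm, neck 67 mm up; the head is straight-sided, 36 mm across from 78 to 98 mm up: grip about 90 mm up. Turned wood, 0.1 kg. Origin: centre of its underside; z up, painted face along -x.
- range: Black toy kitchen range with three steel hotplates, 0.35 kg: 46 mm deep (x), 100 wide (y), 60 high, on feet 8 mm high; flat front and back from 7 to 57 mm up. Origin: centre of its underside, z up. It stands on the deck, 6 to 18 mm from the figures: a gripper gets down to it only when they are gone. Grip across the 46 mm, 42 mm or more up, so that the fingertips clear the foam.
- foam_range: Dark foam block 100 (x) x 156 (y) x 36 mm with the empty oblong cut-out (yellow floor), 58 (x) x 112 (y) mm, central, 25 deep. Origin: centre of its underside, 6 mm over the bench; cut-out floor 11 mm above it. The range fits either way round. One of 3 fixed blocks along x, any order, in a grey case (rim 50 mm up); others: round hole; white bathtub, top 18 mm over the foam.
- pad: Fixed grey holding pad flat on the bench, 320 (x) x 160 (y) mm, 6 mm thick, empty at the start. Origin: centre of its underside, at bench height; its top is 6 mm higher. Figures may stand anywhere on it. Pad and loan case lie left and right of the display deck, either way round.
- plinth_red: Round red plinth, 60 mm across, 12 mm high: the nesting doll's place. Fixed on a plank deck (260 x 280 mm, 12 mm thick). Origin: centre of its underside, on the deck's top; its top 12 mm higher; x axis along the deck, away from the robot. Any plinth may be at any of three places: two side by side before the range, 72 to 76 mm apart, one behind it.
- plinth_blue: Square blue plinth, 58 mm a side, 12 mm high: the soldier's place. Fixed on the deck like the red plinth; same origin, axes and heights. To grip a figure on a front plinth, close the fingers along the plinth's x: along y the neighbour leaves little room.
- plinth_green: Hexagonal green plinth, 60 mm across its corners, 12 mm high: the lady's place. Fixed on the deck like the red plinth; same origin, axes and heights.
- clock: Bystander, loose: cream and brass mantel clock, 36 (x) x 66 (y) x 80 mm high, 0.3 kg, at the deck's far right corner. Origin: centre of its underside. A loose red egg on a brass foot (47 mm across, 69 mm high) stands at the far left corner, about 190 mm from it along the deck's y.
Not all that is in view belongs to the job. What is shaped like the lady but purple is not meant.

How it is judged:
By the outcome, as a careful person would: the job done as asked, in the order asked, and still so for the second after the job is handed in, with the robot touching nothing.
It also fails if it takes over 144 s, if anything falls off the work surface, if the arm or the gripper's body presses on something with over 40 N, if the wrist force passes 120 N, or if a joint passes its speed limit or range.

### The arm

A 6-joint arm with a two-finger parallel gripper is mounted at the origin on the work surface. World frame = base frame: x ahead of the robot, y to its left, z up, the work surface at z = 0. Lengths are in mm, angles in rad, forces in N, time in s.
With the tool pointing down it reaches from about 275 to 725 mm from the base axis. Payload 15.9 kg.
Tool frame: the origin (TCP) lies on the centre line of the jaws, within the pads' length; the fingertips stand 25 mm ahead of it and the grasp point (between the pads) lies 6 mm ahead of it; z points along the fingers, y is the line along which they close (so a half turn about z gives the same grasp; the last joint's range is limited). The gripper opens to 85 mm and grips with 20 to 120 N. Pads are 22 mm wide; open, the fingers measure 114 mm over their backs; the gripper's body (76 mm by 85 mm) begins 54 mm behind the grasp point. The pads swing forward as they close: fully open they stand 13 mm farther back than shut.
Start: joints at [1.225, 0.213, -0.034, 1.323, 0, 1.571], TCP at [169.468, 470.389, 256.306] pointing down, gripper open.
Joint ranges: [-2.98, 2.98], [-0.74, 1.72], [-1.14, 1.35], [-2.1, 2.04], [-1.57, 1.44], [-3.14, 3.14]. Speed limits (rad/s): [1.89, 1.89, 2.39, 2.57, 3.14, 3.14].

### API

Orientations are given as a unit quaternion [w, x, y, z].
In Python, from cell import state, cams, job_done, nets gives the robot as it stands.
- The arm moves only by the shell command python3 -m creep 'ROWS'. ROWS is rows parted by semicolons, their numbers by spaces, 1 to 20 of them, each of 7 numbers: a rotation vector rx, ry, rz in rad, then dx, dy, dz in mm, then the opening from 0.0 (shut) to 1.0 (fully open); each row is the pose to reach, as a shift and turn from the pose commanded when the command began, along the tool's axes at that moment; what a row does not reach only later rows make up. A row lasts 1/10 s, in which the tool goes at most 50 mm and 0.15 rad, less where a joint would pass 70% of its speed; a pose out of reach is approached as far as the arm can. The fingers move at their own pace and stop on an object; the grip force is fixed at half the most. Time passes only in rows, so rows that do not move let the fingers close. It prints the time, the measured TCP pose, the force, the opening and the grip force at its end.
- state(): the state, without advancing time (a new reading comes with each control period).
- cams.capture(name): name is "scene" or "top" or "wrist"; returns a dict with "frame" (420x560x3 uint8, red, green, blue), "depth" (420x560 float32, mm along the optical axis (not along the pixel's ray), 0 where there is no reading), "intrinsics" (3x3 intrinsics, pixels), "position" and "orientation" of the camera in the world; the wrist camera has in their place "tool_from_camera" (4x4, takes a point from camera to tool coordinates, whose origin is the TCP and whose axes are the flange's). Camera axes: x right, y up, looking along -z (the intrinsics and any distortion apply to the point x, -y, -z); pixel columns grow to the right and rows downward; lengths in mm; the calibration is good to about 2 mm. The wrist camera is an equidistant fisheye: a pixel r from the principal point sees the ray r / f radians off the axis. A picture is of the moment at which its call begins: read the wrist's pose just before it.
- job_done(): hands the job in; it is judged then, once.
Trained networks look in a picture, given as the dict that the camera call returned (one of the last four; its "shot" number tells which), for a name from the list of things; names that differ only in an ending like _2 or _b are one class to them, and where a whole thing is asked for, a point or a joint stands for the part that bears it (a point fixed in the world has none). Each returns a list of dicts, best first, with "confidence" (0 to 1); they miss things now and then, are a little off and sometimes report something else, mostly with a low value. They report only what shows in the picture. A call takes as long as a camera call. They do not tell look-alikes from the thing itself.
- nets.masks_of(picture, target): "mask" (420x560 bool, what is visible of it) and "centre" ([column, row] in pixels, amid what is visible of it).
- nets.landmark_of(picture, target): "centre" ([column, row] in pixels: a listed point, or the origin of a listed thing).
The state is a dict: "time_s": time; "joint_positions": joint angles; "dq": joint speeds; "tau": joint torques, N m; "tool_pos": TCP position; "tcp_rot": TCP orientation; "contact_force": force on the tool from outside, world axes, zero at the start; "wrist_torque": the same for the moment, N m; "width": opening from 0.0 (shut) to 1.0 (fully open); "grip_force": force on a finger pad.
Only numpy, scipy, OpenCV 4.12 (cv2) and the standard library are available. Lean on these libraries where they do the work, as an engineer would, in place of code of your own. Each camera call takes 0.05 s, during which the arm holds its last target. There are 200 camera calls.

## Working session

There is one attempt and no reset: what is moved stays moved. The work goes in short steps, Python scripts to look and compute and a shell command to move; the robot and the scene stay as the last step left them, time stands still between calls to the robot, and variables do not carry over. Pictures are saved under pics/ and viewed, at most 14 in all, crops included, and the job is handed in when it is done.

```bash
ls; mkdir -p pics
cat > h.py <<'E'
import numpy as np, cv2
from scipy.spatial.transform import Rotation as R
from cell import state, cams, nets, job_done
def rot(q): return R.from_quat([q[1],q[2],q[3],q[0]])
def save(p,n): cv2.imwrite('pics/'+n,cv2.cvtColor(p['frame'],cv2.COLOR_RGB2BGR))
def cloud(p):
    K=p['intrinsics'];d=p['depth'];v,u=np.mgrid[:420,:560]
    c=np.stack([(u-K[0,2])/K[0,0]*d,-(v-K[1,2])/K[1,1]*d,-d],-1)
    w=c@rot(p['orientation']).as_matrix().T+np.array(p['position']); w[d==0]=np.nan; return w
E
python3 - <<'E'
from h import *
np.set_printoptions(precision=3,suppress=True)
for n in ['top','scene']:
    p=cams.capture(n);save(p,n+'0.png');print(n,p['position'],p['orientation'],p['intrinsics'].tolist() if hasattr(p['intrinsics'],'tolist') else p['intrinsics'],p.keys())
    w=cloud(p)
    for t in ['nesting_doll','soldier','lady','range','foam_range','pad','plinth_red','plinth_blue','plinth_green','clock']:
        for m in nets.masks_of(p,t)[:3]:
            q=w[m['mask']];q=q[~np.isnan(q[:,0])]
            if len(q)==0: continue
            top=np.percentile(q[:,2],98); s=q[q[:,2]>top-8]
            print(t,round(m['confidence'],2),np.round(m['centre']),'px',m['mask'].sum(),'top',round(top),'mean',s[:,:2].mean(0),'mid',(s[:,:2].max(0)+s[:,:2].min(0))/2, 'ext',np.ptp(q,axis=0))
print(state())
E
```

```text
pics
top [400.294  10.642 857.989] [ 0.711  0.049 -0.063 -0.699] [[434.0772551481335, 0.0, 282.7112949473818], [0.0, 434.0772551481335, 208.49795262529213], [0.0, 0.0, 1.0]] dict_keys(['frame', 'depth', 'intrinsics', 'position', 'orientation', 'shot'])
nesting_doll 0.95 [299. 216.] px 612 top 137 mean [515.265 -31.528] mid [516.14 -31.01] ext [ 64.079  48.764 126.702]
soldier 0.88 [278. 150.] px 735 top 151 mean [632.754   6.184] mid [633.617   6.128] ext [ 76.433  43.139 138.702]
lady 0.85 [196. 297.] px 630 top 122 mean [359.804 154.866] mid [359.644 155.877] ext [ 44.676  42.662 126.563]
lady 0.79 [258. 213.] px 549 top 146 mean [520.456  42.171] mid [520.857  42.602] ext [ 41.321  43.636 114.27 ]
lady 0.68 [290. 282.] px 531 top 122 mean [393.61  -22.134] mid [393.707 -22.127] ext [ 48.221  49.156 127.038]
range 0.61 [272. 181.] px 1534 top 75 mean [577.425  13.098] mid [578.529  13.371] ext [ 55.196 100.64   65.294]
foam_range 0.85 [457. 300.] px 4598 top 46 mean [ 365.913 -332.885] mid [ 365.702 -330.135] ext [111.495 167.932  45.909]
pad 0.65 [111. 244.] px 13765 top 10 mean [
[... 1921 characters left out ...]

plinth_green 0.44 [295. 240.] px 145 top 26 mean [533.545  62.996] mid [530.191  59.802] ext [43.13  21.936 13.63 ]
clock 0.88 [186. 220.] px 885 top 93 mean [682.29  -94.034] mid [681.583 -98.638] ext [ 96.226 189.712  96.187]
{'time_s': 1.1, 'joint_positions': array([ 1.225,  0.213, -0.034,  1.324, -0.   ,  1.571]), 'dq': array([-0.001,  0.   ,  0.   , -0.001, -0.001,  0.001]), 'tau': array([ -0.001, -68.597,  48.733,   0.001,  -0.   ,   0.   ]), 'tool_pos': array([169.468, 470.397, 256.298]), 'tcp_rot': array([ 0.   ,  0.172,  0.985, -0.   ]), 'contact_force': array([-0.011, -0.422,  0.952]), 'wrist_torque': array([-0.023, -0.011,  0.066]), 'grip_force': 0.0, 'width': 0.9983478305138599}
```

```bash
python3 -c "
import cv2
a=cv2.imread('pics/top0.png');b=cv2.imread('pics/scene0.png')
cv2.imwrite('pics/t1.png',cv2.resize(a,(784,588),interpolation=2))
cv2.imwrite('pics/s1.png',cv2.resize(b[90:330,150:470],(800,600),interpolation=2))
"
```

```text
(no output)
```

View pics/t1.png

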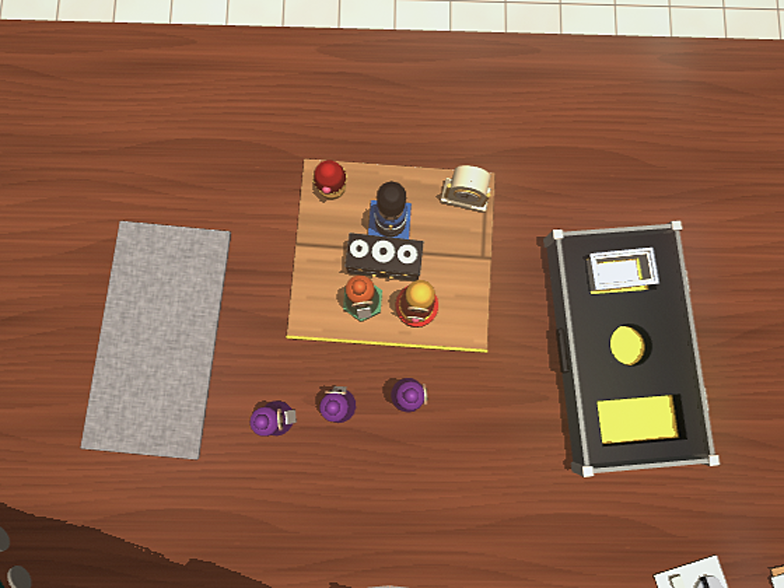

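View pics/s1.png

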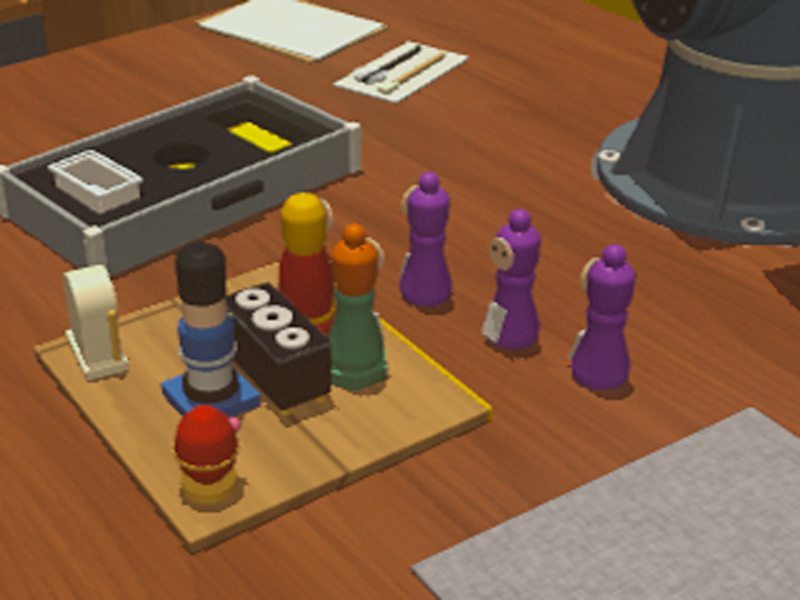

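Top view (784 px scale): the lady (green skirt, ginger hair) is at (360,295), the doll at (420,300) on red, the soldier at (391,205) on blue, and the range at (383,257). The oblong cut-out at (638,418) is the foam block nearest the robot. The pad is on the left. Possible confusions:
- Lady: three purple peg dolls at (270,418), (335,403) and (410,393). None is meant; I choose the green one at (360,295), which the close scene crop confirms at (358,310).
- Cut-out: bathtub foam (620,270) and round hole (627,345).
- Doll: red egg at (329,178).

Next I measure poses and yaws.

```bash
cat >> h.py <<'E'
def rect(q):
    c,s,a=cv2.minAreaRect(q[:,:2].astype(np.float32)); a=a%90
    return np.round(c,1),np.round(s,1),round(a if a<45 else a-90,2)
def wcloud(p,s):
    K=p['intrinsics'];d=p['depth'];v,u=np.mgrid[:420,:560]
    x,y=u-K[0,2],v-K[1,2];r=np.hypot(x,y)+1e-9;th=r/K[0,0];t=np.tan(th)*d
    c=np.stack([x/r*t,-y/r*t,-d],-1);T=np.array(p['tool_from_camera'])
    c=c@T[:3,:3].T+T[:3,3]; w=c@rot(s['tcp_rot']).as_matrix().T+s['tool_pos']
    w[(d==0)|(th>1.3)]=np.nan; return w
def band(w,z0,z1,x0,x1,y0,y1):
    with np.errstate(invalid='ignore'):
        return (w[...,2]>z0)&(w[...,2]<z1)&(w[...,0]>x0)&(w[...,0]<x1)&(w[...,1]>y0)&(w[...,1]<y1)
def circ(q):
    A=np.c_[2*q[:,:2],np.ones(len(q))];s=np.linalg.lstsq(A,(q[:,:2]**2).sum(1),rcond=None)[0]
    return s[:2],np.sqrt(s[2]+s[0]**2+s[1]**2)
def report(w,f):
    hsv=cv2.cvtColor(f,cv2.COLOR_RGB2HSV).astype(int); H,S,V=hsv[...,0],hsv[...,1],hsv[...,2]
    b=band(w,-20,20,250,330,0,200); print('bench z',np.median(w[b][:,2]) if b.any() else None)
    b=band(w,5,19,430,720,-170,190); print('deck',rect(w[b]) if b.any() else 0, np.median(w[b][:,2]) if b.any() else 0)
    b=band(w,62,80,540,620,-60,80)&(V<70)|band(w,66,80,540,620,-60,80); b=cv2.erode(b.astype(np.uint8),np.ones((2,2)))>0
    print('range',rect(w[b]) if b.sum()>5 else 0,np.median(w[b][:,2]))
    y=(H>22)&(H<34)&(S>120)&(V>100)
    b=y&band(w,5,30,310,420,-420,-250); print('cut',rect(w[b]) if b.sum()>5 else 0,np.median(w[b][:,2]))
    b=band(w,35,49,250,700,-450,-220)&(V<80); print('foam',rect(w[b]) if b.sum()>5 else 0,np.median(w[b][:,2]))
    b=band(w,2,14,270,680,210,420)&(S<60); print('pad',rect(w[b]) if b.sum()>5 else 0,np.median(w[b][:,2]))
    for n,(cx,cy),z0,z1 in [('doll',(518,-30),102,122),('sold',(636,8),110,140),('lady',(523,44),102,122)]:
        b=band(w,z0,z1,cx-35,cx+35,cy-30,cy+30)
        if b.sum()>10: print(n,circ(w[b]),'n',b.sum(),'top',np.percentile(w[band(w,z0,170,cx-35,cx+35,cy-30,cy+30)][:,2],98))
    for n,h,(cx,cy) in [('red',(H<8)|(H>172),(518,-30)),('blue',(H>100)&(H<125),(636,8)),('green',(H>60)&(H<95),(523,44))]:
        b=h&(S>100)&band(w,20,29,cx-45,cx+45,cy-45,cy+45)
        if b.sum()>10: print('plinth',n,rect(w[b]),np.median(w[b][:,2]),b.sum())
E
python3 - <<'E'
from h import *
np.set_printoptions(precision=1,suppress=True)
for n in ['top','scene']:
    p=cams.capture(n);print('==',n);report(cloud(p),p['frame'])
s=state();p=cams.capture('wrist');save(p,'w0.png');print('== wrist',p['intrinsics'][0],p['tool_from_camera']);report(wcloud(p,s),p['frame'])
E
```

```text
== top
bench z 1.1853511564987684
deck (array([577.2,  10.4]), array([289.3, 353.5]), 0.98) 13.04716322943159
range (array([585.1,  11.9]), array([98.2, 60.8]), -4.86) 71.12543463194845
cut (array([ 366.2, -334.7]), array([ 56.4, 103.1]), 6.01) 19.18740766323765
foam (array([ 464.6, -314.7]), array([326.2, 178.8]), 5.44) 43.0537191112453
pad (array([467.8, 327. ]), array([161.1, 319.6]), -4.53) 7.05210265777464
doll (array([513.3, -31.5]), np.float64(17.48913882939642)) n 42 top 137.034407536677
sold (array([634.4,   6. ]), np.float64(17.821740735453687)) n 87 top 151.53130693759445
lady (array([518.1,  41.6]), np.float64(16.797712494572)) n 47 top 145.9280734649476
plinth red (array([511.7, -31.6]), array([57.9, 49.8]), -20.47) 24.933504238363525 156
plinth blue (array([637.9,   6.9]), array([56.3, 51.3]), -4.04) 24.96804374154749 131
== scene
bench z 0.7304438593548639
deck (array([593.1,   2. ]), array([283.2, 265.3]), -2.89) 12.824792932648847
range (array([582. ,  17.5]), array([96.8, 45.2]), -5.33) 70.81776412426723
cut (array([ 356.2, -351.5]), array([30.3, 76.9]), 3.74) 19.04
[... 368 characters left out ...]
.4]), np.float64(18.457365722884948)) n 189 top 144.94632631799482
plinth red (array([515.7,  -7.6]), array([14. ,  9.2]), 8.41) 23.894179923571187 19
plinth blue (array([642.1,  12.9]), array([41.4, 75.1]), -37.73) 24.595912936301147 156
== wrist [325.2   0.  279.1] [[  -0.     1.     0.3   68.3]
 [   1.     0.    -0.    -0.4]
 [  -0.     0.3   -1.  -117.6]
 [   0.     0.     0.     1. ]]
bench z -0.006823910492215646
deck (array([473.1,  19.6]), array([84.1, 18.8]), -4.03) 11.920377293994633
range 0 nan
cut 0 18.101446116346807
foam (array([ 386.7, -276.5]), array([23.2, 93.2]), 37.33) 40.25129009877753
pad (array([360.8, 336. ]), array([159.6,  98.8]), -4.54) 6.174205442627965
  return _methods._mean(a, axis=axis, dtype=dtype,
  ret = ret.dtype.type(ret / rcount)
```

```bash
cat >> h.py <<'E'
def to(x,y,z,yaw=None):
    "print shift/turn in tool axes to reach TCP xyz with closing line at yaw deg; assumes tool pointing down"
    s=state();r=rot(s['tcp_rot']);d=r.inv().apply(np.array([x,y,z])-s['tool_pos'])
    rz=0
    if yaw is not None:
        a=np.deg2rad(yaw);ya=np.array([np.cos(a),np.sin(a),0]);g=R.from_matrix(np.c_[np.cross(ya,[0,0,-1]),ya,[0,0,-1]])
        rv=(r.inv()*g).as_rotvec();
    else: rv=np.zeros(3)
    print('rv',np.round(rv,3),'d',np.round(d,1),'at',np.round(s['tool_pos'],1),'t',s['time_s'])
E
M="0 0 1.311 -510 -337 0 1"
python3 -m creep '0 0 1.311 -510 -337 0 1;0 0 1.311 -510 -337 0 1;0 0 1.311 -510 -337 0 1;0 0 1.311 -510 -337 0 1;0 0 1.311 -510 -337 0 1;0 0 1.311 -510 -337 0 1;0 0 1.311 -510 -337 0 1;0 0 1.311 -510 -337 0 1;0 0 1.311 -510 -337 0 1;0 0 1.311 -510 -337 0 1;0 0 1.311 -510 -337 0 1;0 0 1.311 -510 -337 0 1;0 0 1.311 -510 -337 0 1;0 0 1.311 -510 -337 0 1;0 0 1.311 -510 -337 0 1;0 0 1.311 -510 -337 0 1;0 0 1.311 -510 -337 0 1;0 0 1.311 -510 -337 0 1'
python3 - <<'E'
from h import *
np.set_printoptions(precision=1,suppress=True)
s=state();p=cams.capture('wrist');save(p,'w1.png');print(s['joint_positions']);report(wcloud(p,s),p['frame']);to(516,-31,256,-4.9)
E
```

```text
time_s: 3.05
tool_pos: [534.8, -18.7, 256.6]
tcp_rot: [0.0, 0.736, 0.677, 0.0]
contact_force: [0.1, -0.0, 0.3]
width: 1.0
grip_force: 0.0
[-0.   0.3  0.1  1.3  0.   1.6]
bench z -0.311540938810424
deck (array([594.1,   1.1]), array([280.4, 260.5]), -2.89) 12.01147792001548
range (array([585.9,   9. ]), array([111.4,  69.2]), -15.39) 69.67483798096794
cut 0 nan
foam (array([ 511.6, -233.2]), array([ 46.9, 222.7]), -7.03) 40.082718153571534
pad 0 nan
doll (array([519. , -32.5]), np.float64(19.271123566143146)) n 326 top 135.39897426426495
sold (array([638.2,   5.7]), np.float64(17.924492773749215)) n 462 top 149.9575635052457
lady (array([523.8,  42.1]), np.float64(18.271354897080176)) n 173 top 144.8166385066695
plinth red (array([525.4, -22.6]), array([37. , 57.6]), -27.06) 23.88291346064844 355
plinth blue (array([640.3,   7.4]), array([56.2, 53.3]), -4.24) 24.0792524837874 701
plinth green (array([536.4,  47.3]), array([27.7, 54.9]), 24.89) 23.90445827324156 180
rv [ 0. -0.  0.] d [-13.7 -17.8   0.6] at [534.8 -18.9 256.6] t 3.1
  return _methods._mean(a, axis=axis, dtype=dtype,
  ret = ret.dtype.type(ret / rcount)
```

View pics/w1.png

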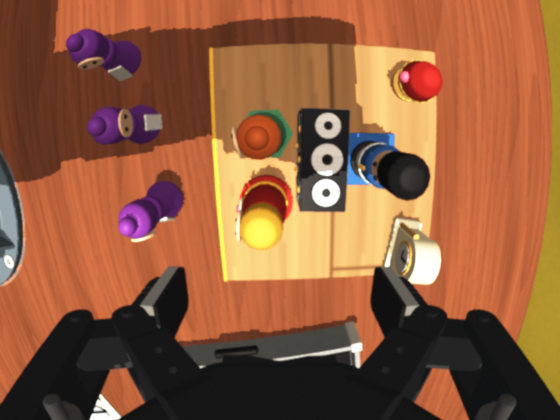

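The wrist view shows the doll's yellow head at (262,227), the lady at (257,137), the soldier's hat at (403,175) and the range at (325,160). All of them agree with the other two cameras to 2–3 mm. I grasp the doll first.

```bash
python3 -m creep '0 0 0 -14.9 -14.6 0 1;0 0 0 -14.9 -14.6 45 1;0 0 0 -14.9 -14.6 85 1;0 0 0 -14.9 -14.6 115 1;0 0 0 -14.9 -14.6 130 1;0 0 0 -14.9 -14.6 136.5 1;0 0 0 -14.9 -14.6 136.5 1;0 0 0 -14.9 -14.6 136.5 0;0 0 0 -14.9 -14.6 136.5 0;0 0 0 -14.9 -14.6 136.5 0;0 0 0 -14.9 -14.6 136.5 0;0 0 0 -14.9 -14.6 136.5 0;0 0 0 -14.9 -14.6 136.5 0;0 0 0 -14.9 -14.6 136.5 0'
```

```text
time_s: 4.5
tool_pos: [519.6, -33.1, 120.7]
tcp_rot: [0.0, 0.737, 0.676, 0.0]
contact_force: [-3.2, -0.7, 9.8]
width: 0.402
grip_force: 58.9
```

```bash
python3 -m creep '0 0 0 0 0 -15 0;0 0 0 0 0 -50 0;0 0 0 0 0 -95 0;0 0 0 0 0 -130 0;0 0 0 0 0 -145 0;0 0 0 25 -13 -145 0;0 0 0 65 -33 -145 0;0 0 0 109 -56 -145 0;0 0 0 153 -78 -145 0;0 0 0 197 -101 -145 0;0 0 0 241 -123 -145 0;0 0 0 285 -146 -145 0;0 0 0 320 -164 -145 0;0 0 0 345 -177 -145 0;0 0 0 353.8 -181.3 -145 0;0 0 0 353.8 -181.3 -145 0;0 0 0 353.8 -181.3 -145 0'; python3 -c "
from h import *
to(369,335,103)"
```

```text
time_s: 6.2
tool_pos: [369.3, 334.2, 264.9]
tcp_rot: [0.0, 0.737, 0.676, -0.0]
contact_force: [0.6, 0.3, -1.5]
width: 0.4
grip_force: 60.2
rv [0. 0. 0.] d [  0.8  -0.4 161.9] at [369.3 334.2 264.9] t 6.2
```

```bash
python3 -m creep '0 0 0 0 0 30 0;0 0 0 0 0 75 0;0 0 0 0 0 115 0;0 0 0 0 0 143 0;0 0 0 0 0 155 0;0 0 0 0 0 159 0;0 0 0 0 0 160 0;0 0 0 0 0 161 0;0 0 0 0 0 161 0;0 0 0 0 0 161 0'
```

```text
time_s: 7.2
tool_pos: [369.3, 335.3, 104.5]
tcp_rot: [0.0, 0.737, 0.676, 0.001]
contact_force: [-1.1, 0.3, -0.7]
width: 0.4
grip_force: 60.1
```

```bash
python3 -m creep '0 0 0 0 0 1 0;0 0 0 0 0 1 0;0 0 0 0 0 1 0'; python3 -m creep '0 0 0 0 0 0.7 0;0 0 0 0 0 0.7 0;0 0 0 0 0 0.7 0'
```

```text
time_s: 7.5
tool_pos: [369.0, 335.0, 102.8]
tcp_rot: [0.0, 0.737, 0.676, 0.0]
contact_force: [-0.6, 0.6, -0.3]
width: 0.404
grip_force: 60.1
time_s: 7.8
tool_pos: [369.1, 335.3, 102.7]
tcp_rot: [-0.0, 0.737, 0.676, 0.0]
contact_force: [-2.9, -0.8, 9.0]
width: 0.406
grip_force: 61.2
```

```bash
python3 -m creep '0 0 0 0 0 0 1;0 0 0 0 0 0 1;0 0 0 0 0 0 1;0 0 0 0 0 0 1;0 0 0 0 0 -15 1;0 0 0 0 0 -60 1;0 0 0 0 0 -110 1;0 0 0 0 0 -150 1;0 0 0 0 0 -162 1;0 0 0 -30 19 -162 1;0 0 0 -70 45 -162 1;0 0 0 -112 72 -162 1;0 0 0 -154 99 -162 1;0 0 0 -196 126 -162 1;0 0 0 -238 153 -162 1;0 0 0 -265 170 -162 1;0 0 0 -278.8 179.3 -162 1;0 0 0 -278.8 179.3 -162 1;0 0 0 -278.8 179.3 -162 1'
python3 - <<'E'
from h import *
np.set_printoptions(precision=1,suppress=True)
s=state();p=cams.capture('wrist');save(p,'w2.png');w=wcloud(p,s)
for n,(cx,cy),z0,z1 in [('doll',(518,-30),102,122),('sold',(636,8),110,140),('lady',(523,44),102,122)]:
    b=band(w,z0,z1,cx-35,cx+35,cy-30,cy+30); print(n,circ(w[b]),b.sum())
p=cams.capture('scene');w=cloud(p)
b=band(w,84,104,330,410,290,380);print('doll on pad',circ(w[b]),b.sum(),'top',w[band(w,60,170,330,410,290,380)][:,2].max())
to(523.8,42.1,120.5,-2.9)
E
```

```text
time_s: 9.7
tool_pos: [523.3, 42.5, 263.7]
tcp_rot: [-0.0, 0.737, 0.676, -0.0]
contact_force: [-0.4, 0.5, 0.0]
width: 1.003
grip_force: 0.0
doll (array([0., 0.]), np.float64(0.0)) 0
sold (array([638.2,   5.8]), np.float64(17.907648251340667)) 575
lady (array([524.5,  41.7]), np.float64(18.27570744582635)) 294
doll on pad (array([365.8, 336.4]), np.float64(19.18612062672045)) 245 top 118.83562884646841
rv [-0. -0. -0.] d [ -0.9   0.7 143.5] at [523.2  43.  264. ] t 9.8
```

```bash
python3 -m creep '0 0 0 -0.6 1 30 1;0 0 0 -0.6 1 75 1;0 0 0 -0.6 1 115 1;0 0 0 -0.6 1 137 1;0 0 0 -0.6 1 143.5 1;0 0 0 -0.6 1 143.5 1;0 0 0 -0.6 1 143.5 0;0 0 0 -0.6 1 143.5 0;0 0 0 -0.6 1 143.5 0;0 0 0 -0.6 1 143.5 0;0 0 0 -0.6 1 143.5 0;0 0 0 -0.6 1 143.5 0;0 0 0 -0.6 1 143.5 0'
```

```text
time_s: 11.1
tool_pos: [525.1, 41.2, 121.6]
tcp_rot: [0.0, 0.737, 0.676, 0.001]
contact_force: [-2.1, 0.4, 9.7]
width: 0.386
grip_force: 58.9
```

```bash
python3 -m creep '0 0 0 0 0 -15 0;0 0 0 0 0 -50 0;0 0 0 0 0 -95 0;0 0 0 0 0 -130 0;0 0 0 0 0 -145 0;0 0 0 20 -6 -145 0;0 0 0 57 -16 -145 0;0 0 0 98 -28 -145 0;0 0 0 140 -40 -145 0;0 0 0 182 -52 -145 0;0 0 0 224 -64 -145 0;0 0 0 257 -74 -145 0;0 0 0 275 -79 -145 0;0 0 0 280 -80.5 -145 0;0 0 0 280 -80.5 -145 0;0 0 0 280 -80.5 -115 0;0 0 0 280 -80.5 -75 0;0 0 0 280 -80.5 -35 0;0 0 0 280 -80.5 -5 0;0 0 0 280 -80.5 8 0'; python3 -m creep '0 0 0 0 0 5 0;0 0 0 0 0 8 0;0 0 0 0 0 8 0;0 0 0 0 0 8 0'
```

```text
time_s: 13.1
tool_pos: [467.7, 324.9, 110.2]
tcp_rot: [-0.0, 0.737, 0.676, -0.002]
contact_force: [-1.0, 0.5, -0.3]
width: 0.394
grip_force: 60.3
time_s: 13.5
tool_pos: [469.1, 327.3, 105.8]
tcp_rot: [0.0, 0.737, 0.676, 0.001]
contact_force: [-0.6, -0.0, -0.5]
width: 0.392
grip_force: 60.3
```

```bash
python3 -m creep '0 0 0 0 0 0.7 0;0 0 0 0 0 1.4 0;0 0 0 0 0 1.4 0;0 0 0 0 0 1.4 0';  python3 -m creep '0 0 0 0 0 0.5 0;0 0 0 0 0 0.5 0;0 0 0 0 0 0.5 0'; python3 -m creep '0 0 0 0 0 0.5 0;0 0 0 0 0 0.5 0;0 0 0 0 0 0.5 0'
```

```text
time_s: 13.9
tool_pos: [468.7, 327.2, 103.7]
tcp_rot: [0.0, 0.737, 0.676, 0.0]
contact_force: [0.6, 0.8, 5.2]
width: 0.391
grip_force: 61.0
time_s: 14.2
tool_pos: [468.8, 327.4, 103.6]
tcp_rot: [-0.0, 0.737, 0.676, 0.001]
contact_force: [-2.4, -0.2, 12.4]
width: 0.395
grip_force: 61.7
time_s: 14.5
tool_pos: [468.8, 327.5, 103.6]
tcp_rot: [-0.0, 0.737, 0.676, 0.001]
contact_force: [-4.2, -1.5, 18.3]
width: 0.395
grip_force: 62.5
```

```bash
python3 -m creep '0 0 0 0 0 -0.8 1;0 0 0 0 0 -0.8 1;0 0 0 0 0 -0.8 1;0 0 0 0 0 -0.8 1;0 0 0 0 0 -15 1;0 0 0 0 0 -60 1;0 0 0 0 0 -110 1;0 0 0 0 0 -150 1;0 0 0 0 0 -162 1;0 0 0 -30 19 -162 1;0 0 0 -70 45 -162 1;0 0 0 -112 72 -162 1;0 0 0 -154 99 -162 1;0 0 0 -196 126 -162 1;0 0 0 -238 153 -162 1;0 0 0 -275 177 -162 1;0 0 0 -299 192 -162 1;0 0 0 -305.9 196.5 -162 1;0 0 0 -305.9 196.5 -162 1;0 0 0 -305.9 196.5 -162 1'
python3 - <<'E'
from h import *
s=state();p=cams.capture('wrist');w=wcloud(p,s)
for n,(cx,cy),z0,z1 in [('sold',(636,8),110,140)]:
    b=band(w,z0,z1,cx-35,cx+35,cy-30,cy+30); c=circ(w[b]);print(n,c,b.sum())
to(638.3,5.8,125.5,-2.9)
p=cams.capture('scene');w=cloud(p)
b=band(w,84,104,430,510,280,370);print('lady on pad',circ(w[b]),b.sum(),'top',w[band(w,60,170,430,510,280,370)][:,2].max())
E
```

```text
time_s: 16.5
tool_pos: [637.6, 6.3, 263.9]
tcp_rot: [-0.0, 0.737, 0.676, -0.0]
contact_force: [-0.4, -0.2, 0.9]
width: 1.001
grip_force: 0.0
sold (array([638.68428716,   5.65256159]), np.float64(18.252462109943323)) 215
rv [-0.    -0.    -0.034] d [ -0.8   0.9 138.6] at [637.5   6.6 264.1] t 16.55
lady on pad (array([465.53698684, 328.52137297]), np.float64(18.753294450332497)) 250 top 129.6791027762083
```

```bash
python3 -m creep '0 0 0 -0.8 1 30 1;0 0 0 -0.8 1 75 1;0 0 0 -0.8 1 115 1;0 0 0 -0.8 1 132 1;0 0 0 -0.8 1 138.5 1;0 0 0 -0.8 1 138.5 1;0 0 0 -0.8 1 138.5 0;0 0 0 -0.8 1 138.5 0;0 0 0 -0.8 1 138.5 0;0 0 0 -0.8 1 138.5 0;0 0 0 -0.8 1 138.5 0;0 0 0 -0.8 1 138.5 0;0 0 0 -0.8 1 138.5 0'
```

```text
time_s: 17.9
tool_pos: [639.2, 4.4, 126.7]
tcp_rot: [0.0, 0.737, 0.676, 0.0]
contact_force: [-2.9, 1.1, 8.2]
width: 0.406
grip_force: 58.8
```

```bash
python3 -m creep '0 0 0 0 0 -15 0;0 0 0 0 0 -50 0;0 0 0 0 0 -95 0;0 0 0 0 0 -130 0;0 0 0 0 0 -140 0;0 0 0 20 -6 -140 0;0 0 0 57 -18 -140 0;0 0 0 98 -31 -140 0;0 0 0 140 -44 -140 0;0 0 0 182 -57 -140 0;0 0 0 224 -71 -140 0;0 0 0 266 -84 -140 0;0 0 0 294 -93 -140 0;0 0 0 307.4 -97 -140 0;0 0 0 307.4 -97 -140 0;0 0 0 307.4 -97 -115 0;0 0 0 307.4 -97 -75 0;0 0 0 307.4 -97 -35 0;0 0 0 307.4 -97 -5 0;0 0 0 307.4 -97 8 0'; python3 -m creep '0 0 0 0 0 5 0;0 0 0 0 0 8 0;0 0 0 0 0 9 0;0 0 0 0 0 9.5 0;0 0 0 0 0 9.5 0;0 0 0 0 0 9.5 0';python3 -m creep '0 0 0 0 0 0.5 0;0 0 0 0 0 0.5 0;0 0 0 0 0 0.5 0'
```

```text
time_s: 19.9
tool_pos: [567.8, 316.8, 114.7]
tcp_rot: [-0.0, 0.737, 0.676, -0.002]
contact_force: [-0.3, -0.4, -1.1]
width: 0.408
grip_force: 59.8
time_s: 20.5
tool_pos: [568.9, 319.2, 108.7]
tcp_rot: [0.0, 0.737, 0.676, 0.0]
contact_force: [1.1, -0.0, 0.2]
width: 0.411
grip_force: 60.0
time_s: 20.8
tool_pos: [569.0, 319.4, 108.7]
tcp_rot: [0.0, 0.737, 0.676, 0.001]
contact_force: [-1.5, -0.1, 7.6]
width: 0.41
grip_force: 60.7
```

```bash
python3 -m creep '0 0 0 0 0 -0.3 1;0 0 0 0 0 -0.3 1;0 0 0 0 0 -0.3 1;0 0 0 0 0 -0.3 1;0 0 0 0 0 -15 1;0 0 0 0 0 -60 1;0 0 0 0 0 -110 1;0 0 0 0 0 -150 1;0 0 0 0 0 -160 1;0 0 0 -30 2 -160 1;0 0 0 -75 4 -160 1;0 0 0 -124 7 -160 1;0 0 0 -173 10 -160 1;0 0 0 -222 13 -160 1;0 0 0 -271 16 -160 1;0 0 0 -310 18 -160 1;0 0 0 -330 20 -160 1;0 0 0 -339 20 -160 1;0 0 0 -339 20 -160 1;0 0 0 -339 20 -160 1'
cat >> h.py <<'E'
def deckview(w,f):
    hsv=cv2.cvtColor(f,cv2.COLOR_RGB2HSV).astype(int); H,S,V=hsv[...,0],hsv[...,1],hsv[...,2]
    b=band(w,66,80,530,640,-60,90);
    if b.sum()>50: print('range',rect(w[b]),np.median(w[b][:,2]),b.sum(), w[b][:,:2].mean(0))
    for n,h,(cx,cy) in [('red',(H<8)|(H>172),(518,-30)),('blue',(H>100)&(H<125),(638,7)),('green',(H>60)&(H<95),(523,44))]:
        b=h&(S>100)&band(w,19,29,cx-45,cx+45,cy-45,cy+45)
        if b.sum()>10: print('plinth',n,rect(w[b]),np.round(cv2.minEnclosingCircle(w[b][:,:2].astype(np.float32))[0],1),w[b][:,:2].mean(0),np.median(w[b][:,2]),b.sum())
E
python3 - <<'E'
from h import *
s=state();p=cams.capture('wrist');save(p,'w3.png');deckview(wcloud(p,s),p['frame'])
for n in ['top','scene']: p=cams.capture(n);print(n);deckview(cloud(p),p['frame'])
w=cloud(p);b=band(w,84,112,530,610,280,360);print('sold on pad',circ(w[b]),b.sum(),'top',w[band(w,60,170,530,610,280,360)][:,2].max())
to(582,12,200,-4.9)
E
```

```text
time_s: 22.8
tool_pos: [559.5, -19.5, 267.4]
tcp_rot: [-0.0, 0.737, 0.676, -0.0]
contact_force: [0.2, 0.2, -0.3]
width: 0.999
grip_force: 0.0
range (array([583.1,  13.8]), array([99.9, 45.8]), -5.06) 69.54884931146411 4630 [582.3827068   14.93267185]
plinth red (array([520.5, -32.4]), array([58.4, 57.7]), -31.17) [520.7 -32.7] [521.02664015 -31.77556495] 23.840275116854627 2007
plinth blue (array([639.2,   7.5]), array([56.6, 57.4]), -2.89) [639.2   7.3] [638.99304249   7.37047241] 24.034243541905 2383
plinth green (array([527.6,  43.6]), array([52.3, 48.7]), -32.43) [526.9  43. ] [527.53976241  43.34162473] 23.950081122043997 1584
top
scene
range (array([579.9,  14.5]), array([103.9,  48.1]), -5.47) 70.64875532032067 740 [583.06555944  19.76559211]
plinth red (array([505.8, -30.2]), array([63.3, 31. ]), -5.12) [519.9 -31.4] [508.39525319 -28.20836242] 24.93853559362674 186
plinth blue (array([639. ,   7.9]), array([58. , 56.7]), -4.85) [638.7   7.7] [637.86572357   6.5299735 ] 24.93787447661066 471
sold on pad (array([567.26785327, 321.63092783]), np.float64(16.582937471484335)) 309 top 133.1737600360533
rv [-0.    -0.     0.001] d [33.  19.8 67.6] at [559.5 -19.2 267.6] t 22.95
```

View pics/w3.png

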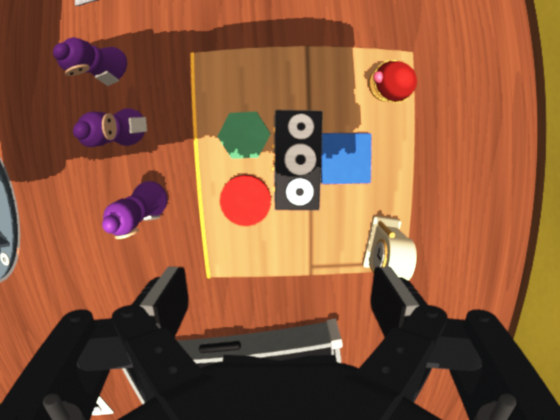

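```bash
python3 -m creep '0 0 0 35 20.5 10 1;0 0 0 35 20.5 55 1;0 0 0 35 20.5 100 1;0 0 0 35 20.5 145 1;0 0 0 35 20.5 180 1;0 0 0 35 20.5 195 1;0 0 0 35 20.5 201 1;0 0 0 35 20.5 201 1;0 0 0 35 20.5 201 0;0 0 0 35 20.5 201 0;0 0 0 35 20.5 201 0;0 0 0 35 20.5 201 0;0 0 0 35 20.5 201 0;0 0 0 35 20.5 201 0;0 0 0 35 20.5 201 0'; python3 -m creep '0 0 0 0 0 -3 0;0 0 0 0 0 -15 0;0 0 0 0 0 -15 0'
```

```text
time_s: 24.45
tool_pos: [583.4, 12.8, 67.9]
tcp_rot: [0.0, 0.737, 0.676, 0.001]
contact_force: [-3.6, 0.6, 8.1]
width: 0.529
grip_force: 60.7
time_s: 24.75
tool_pos: [583.8, 12.6, 83.6]
tcp_rot: [0.001, 0.737, 0.676, 0.001]
contact_force: [-0.4, -0.4, -3.4]
width: 0.526
grip_force: 62.0
```

The deck view shows the empty plinths: green (245,135), red (245,200) and blue (347,158). The range at (300,160) is now gripped and lifted. I carry it to the far side of the cut-out so the wrist camera can see the hole.

```bash
python3 -m creep '0 0 0 0 0 -30 0;0 0 0 0 0 -75 0;0 0 0 0 0 -120 0;0 0 0 -15 -6 -155 0;0 0 -0.05 -45 -17 -166 0;0 0 -0.1 -85 -32 -166 0;0 0 -0.181 -130 -49 -166 0;0 0 -0.181 -175 -66 -166 0;0 0 -0.181 -220 -83 -166 0;0 0 -0.181 -265 -100 -166 0;0 0 -0.181 -310 -117 -166 0;0 0 -0.181 -355 -134 -166 0;0 0 -0.181 -400 -151 -166 0;0 0 -0.181 -440 -167 -166 0;0 0 -0.181 -462 -175 -166 0;0 0 -0.181 -470 -178 -166 0;0 0 -0.181 -470 -178 -166 0;0 0 -0.181 -470 -178 -166 0;0 0 -0.181 -470 -178 -166 0'
cat >> h.py <<'E'
def cutview(w,f):
    hsv=cv2.cvtColor(f,cv2.COLOR_RGB2HSV).astype(int); H,S,V=hsv[...,0],hsv[...,1],hsv[...,2]
    y=(H>20)&(H<36)&(S>110)&(V>60)&band(w,8,26,300,430,-420,-240)
    print('floor',rect(w[y]),np.median(w[y][:,2]),y.sum())
    fo=band(w,37,47,300,430,-430,-240)&(V<90); print('foam top z',np.median(w[fo][:,2]))
    # grid: hole = not foam top inside
    b=band(w,5,33,300,430,-420,-240)&~((w[...,2]<5)); print('below-top',rect(w[b]))
E
python3 - <<'E'
from h import *
s=state();p=cams.capture('wrist');save(p,'w4.png');cutview(wcloud(p,s),p['frame'])
for n in ['top']: p=cams.capture(n);print(n);cutview(cloud(p),p['frame'])
to(366,-334,200,5.44)
E
```

```text
time_s: 26.65
tool_pos: [365.9, -439.2, 247.9]
tcp_rot: [0.0, 0.672, 0.74, 0.0]
contact_force: [0.5, 0.3, -4.2]
width: 0.525
grip_force: 63.2
floor (array([ 369.6, -331.1]), array([ 58.5, 112.7]), 5.48) 18.020322726927603 5642
foam top z 41.97992397497336
below-top (array([ 368.2, -333.4]), array([108.2, 156.5]), 5.58)
top
floor (array([ 365.6, -336.3]), array([ 57.2, 105.9]), 5.58) 19.199250769413766 1673
foam top z 43.09246835903065
below-top (array([ 366.9, -327.2]), array([123. , 168.1]), 3.59)
rv [0.    0.    0.001] d [104.9  10.3  47.9] at [ 365.8 -439.4  247.9] t 26.75
```

View pics/w4.png

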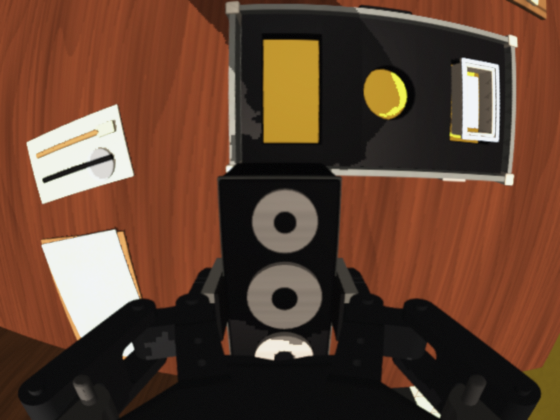

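The wrist view shows the cut-out whole at (290,90). It measures 58.5 x 112.7 mm, as described. The range hangs level in the jaws, with its near end at row ~170. I check its offset in the hand, then insert.

Run:
```python
from h import *
s=state();p=cams.capture('wrist');w=wcloud(p,s)
t=rot(s['tcp_rot']).inv().apply((w-s['tool_pos']).reshape(-1,3)).reshape(w.shape)
ok=~np.isnan(t[...,0])&(np.abs(t[...,1])<30)&(t[...,2]>-15)&(t[...,2]<10)&(t[...,0]>18)&(t[...,0]<70)
q=t[ok]; print('range top: tool x max',np.percentile(q[:,0],[98,99.5]),'y',np.percentile(q[:,1],[1,99]),'z by x',[(x,round(float(np.median(q[abs(q[:,0]-x)<3][:,2])),1)) for x in (22,30,38,46)])
to(369.6,-331.1-1.1,100,5.48)
```

```text
range top: tool x max [50.02138067 50.14966802] y [-21.16424317  24.13816599] z by x [(22, -1.0), (30, -2.7), (38, -2.6), (46, -1.1)]
rv [0.    0.    0.001] d [106.6  14.2 147.9] at [ 365.7 -439.6  247.9] t 26.8
```

```bash
python3 -m creep '0 0 0.001 25 3 0 0;0 0 0.001 65 8 0 0;0 0 0.001 95 12 0 0;0 0 0.001 107 13.4 0 0;0 0 0.001 107 13.4 10 0;0 0 0.001 107 13.4 45 0;0 0 0.001 107 13.4 85 0;0 0 0.001 107 13.4 115 0;0 0 0.001 107 13.4 130 0;0 0 0.001 107 13.4 140 0;0 0 0.001 107 13.4 140 0;0 0 0.001 107 13.4 140 0'; python3 -c "
from h import *
to(369,-331.6,73,5.48)"
```

```text
time_s: 28.0
tool_pos: [368.6, -333.0, 108.2]
tcp_rot: [0.0, 0.673, 0.739, -0.0]
contact_force: [-0.8, -0.7, -2.4]
width: 0.526
grip_force: 63.0
rv [ 0.     0.001 -0.002] d [ 1.4  0.5 35.2] at [ 368.6 -333.   108.2] t 28.0
```

```bash
python3 -m creep '0 0 0 1 0 5 0;0 0 0 1 0 12 0;0 0 0 1 0 19 0;0 0 0 1 0 25 0;0 0 0 1 0 30 0;0 0 0 1 0 32 0;0 0 0 1 0 33 0;0 0 0 1 0 33 0;0 0 0 1 0 33 0'; python3 -m creep '0 0 0 0 0 0.6 0;0 0 0 0 0 1.2 0;0 0 0 0 0 1.2 0;0 0 0 0 0 1.2 0'; python3 -m creep '0 0 0 0 0 0.6 0;0 0 0 0 0 0.6 0;0 0 0 0 0 0.6 0'
```

```text
time_s: 28.9
tool_pos: [368.4, -331.6, 74.9]
tcp_rot: [0.0, 0.673, 0.74, -0.0]
contact_force: [-0.0, -0.4, -3.2]
width: 0.527
grip_force: 63.1
time_s: 29.3
tool_pos: [368.3, -331.5, 73.5]
tcp_rot: [-0.0, 0.673, 0.74, 0.0]
contact_force: [-0.1, 0.6, -3.5]
width: 0.525
grip_force: 63.1
time_s: 29.6
tool_pos: [368.3, -331.5, 72.9]
tcp_rot: [0.0, 0.673, 0.74, 0.0]
contact_force: [0.2, -0.1, -3.1]
width: 0.524
grip_force: 63.4
```

```bash
python3 -m creep '0 0 0 0 0 0.6 0;0 0 0 0 0 0.6 0;0 0 0 0 0 0.6 0'; python3 -m creep '0 0 0 0 0 0.6 0;0 0 0 0 0 0.6 0;0 0 0 0 0 0.6 0'
```

```text
time_s: 29.9
tool_pos: [368.3, -331.6, 72.9]
tcp_rot: [0.0, 0.673, 0.74, -0.0]
contact_force: [-3.2, 2.9, 10.5]
width: 0.528
grip_force: 65.0
time_s: 30.2
tool_pos: [368.3, -331.6, 72.8]
tcp_rot: [0.0, 0.673, 0.74, -0.0]
contact_force: [-5.7, 6.3, 21.5]
width: 0.526
grip_force: 66.5
```

```bash
python3 -m creep '0 0 0 0 0 -1.5 0.68;0 0 0 0 0 -1.5 0.68;0 0 0 0 0 -1.5 0.68;0 0 0 0 0 -1.5 0.68;0 0 0 0 0 -10 0.68;0 0 0 0 0 -35 0.68;0 0 0 0 0 -80 0.7;0 0 0 0 0 -130 1;0 0 0 -20 0 -175 1;0 0 0 -60 0 -185 1;0 0 0 -90 0 -185 1;0 0 0 -90 0 -185 1;0 0 0 -90 0 -185 1'
python3 - <<'E'
from h import *
s=state();p=cams.capture('wrist');save(p,'w5.png');w=wcloud(p,s)
b=band(w,64,85,320,420,-410,-260);print('range',rect(w[b]),np.percentile(w[b][:,2],[5,50,95]));print(s['width'])
to(368,336,264,-4.9)
E
```

```text
time_s: 31.5
tool_pos: [376.5, -421.2, 256.7]
tcp_rot: [-0.0, 0.673, 0.739, 0.0]
contact_force: [0.6, -0.2, -0.4]
width: 0.998
grip_force: 0.0
range (array([ 369.5, -331.6]), array([48.1, 99.2]), 5.45) [72.72991799 74.51359396 77.88655347]
0.9977360294891295
rv [-0.    -0.     0.179] d [754.1  62.4  -6.8] at [ 376.6 -420.7  256.8] t 31.55
```

View pics/w5.png

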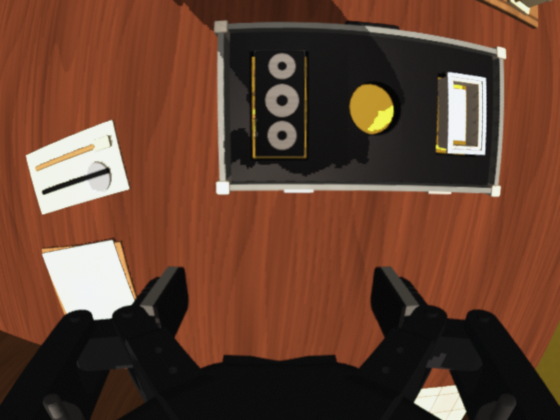

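The range stands home in the cut-out at (280,100). Its centre and yaw match the cut-out's, and its hotplates are level at z ≈ 75. Next I go over the deck to remeasure the plinths from closer.

```bash
python3 -m creep '0 0 0.05 30 17 -3 1;0 0 0.1 70 40 -7 1;0 0 0.15 110 63 -7 1;0 0 0.179 150 86 -7 1;0 0 0.179 190 109 -7 1;0 0 0.179 230 132 -7 1;0 0 0.179 270 155 -7 1;0 0 0.179 310 177 -7 1;0 0 0.179 335 191 -7 1;0 0 0.179 343.5 196 -7 1;0 0 0.179 343.5 196 -7 1;0 0 0.179 343.5 196 -7 1'
python3 - <<'E'
from h import *
s=state();p=cams.capture('wrist');w=wcloud(p,s);f=p['frame'];deckview(w,f)
hsv=cv2.cvtColor(f,cv2.COLOR_RGB2HSV).astype(int)
for n,(cx,cy) in [('red',(520.6,-32.5)),('blue',(639.2,7.4)),('green',(527,43))]:
    b=band(w,19,29,cx-38,cx+38,cy-36,cy+36); print(n,rect(w[b]),np.round(cv2.minEnclosingCircle(w[b][:,:2].astype(np.float32)),1) if 0 else [np.round(v,1) for v in cv2.minEnclosingCircle(w[b][:,:2].astype(np.float32))],w[b][:,:2].mean(0).round(1),b.sum())
to(569,319,264,-4.9)
cv2.imwrite('pics/plinths.png',cv2.resize(cv2.cvtColor(f,cv2.COLOR_RGB2BGR)[20:300,130:450],(640,560)))
E
```

```text
time_s: 32.75
tool_pos: [539.0, -61.2, 263.9]
tcp_rot: [0.0, 0.736, 0.676, -0.0]
contact_force: [0.3, 0.1, -0.2]
width: 1.004
grip_force: 0.0
plinth red (array([520.3, -32.3]), array([58.3, 56.9]), -4.85) [520.6 -32.5] [520.74901576 -32.16624833] 23.97302998871382 2181
plinth blue (array([639.5,   7.3]), array([55.6, 57.5]), -2.87) [639.   7.] [638.67770682   7.18005641] 24.08969098190329 2444
plinth green (array([527.2,  42.1]), array([48.5, 54.7]), 26.98) [527.   42.1] [527.17246867  42.27325024] 23.988696342185236 1696
red (array([520.5, -32.9]), array([59.3, 59.8]), -27.58) [array([520.7, -32.9]), np.float64(30.3)] [520.8 -32.6] 2286
blue (array([639.6,   7.1]), array([57.6, 58.6]), -3.17) [array([639.9,   7.4]), np.float64(39.9)] [638.8   7.1] 2567
green (array([526.8,  42.2]), array([52.1, 58.7]), -3.42) [array([527.2,  42.4]), np.float64(29.8)] [526.9  42.3] 1948
rv [-0.  0. -0.] d [ 3.817e+02 -2.700e+00 -2.000e-01] at [539.  -61.6 263.9] t 32.8
```

View pics/plinths.png

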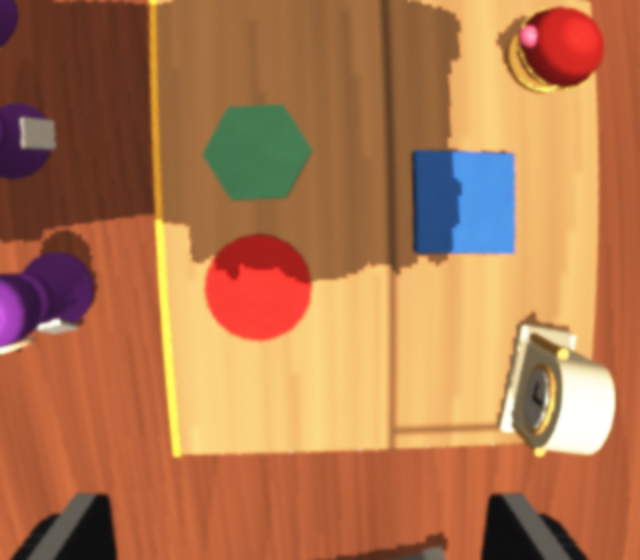

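The crop shows three clear plinths: green hexagon (257,152), red disc (258,287) and blue square (465,202). The clock and the egg haven't moved. Next I fetch the soldier.

```bash
python3 -m creep '0 0 0 25 0 0 1;0 0 0 65 0 0 1;0 0 0 110 -1 0 1;0 0 0 155 -1 0 1;0 0 0 200 -1 0 1;0 0 0 245 -2 0 1;0 0 0 290 -2 0 1;0 0 0 335 -2 0 1;0 0 0 365 -2.7 0 1;0 0 0 381 -2.7 0 1;0 0 0 381 -2.7 0 1;0 0 0 381 -2.7 0 1'
cat >> h.py <<'E'
def figs(w,base,pts):
    for n,(cx,cy),a,c in pts:
        b=band(w,base+a,base+c,cx-30,cx+30,cy-30,cy+30)
        if b.sum()>20:
            q=w[b]; print(n,'head',circ(q)[0].round(1),round(circ(q)[1],1),b.sum(),'top',w[band(w,base+a,200,cx-30,cx+30,cy-30,cy+30)][:,2].max().round(1))
E
python3 - <<'E'
from h import *
s=state();p=cams.capture('wrist');w=wcloud(p,s)
figs(w,6,[('sold',(569,319),88,116),('lady',(469,327),78,98),('doll',(369,335),78,98)])
to(569,319.5,108.7)
E
```

```text
time_s: 34.0
tool_pos: [569.6, 317.9, 263.6]
tcp_rot: [0.0, 0.737, 0.676, -0.0]
contact_force: [-0.1, -0.1, 0.2]
width: 1.001
grip_force: 0.0
sold head [568.8 320.1] 18.2 181 top 133.0
lady head [467.9 328.8] 18.4 355 top 128.2
doll head [368.1 336.7] 19.2 387 top 118.6
rv [0. 0. 0.] d [  1.9  -0.8 155.2] at [569.6 317.6 263.9] t 34.05
```

```bash
python3 -m creep '0 0 0 2.4 -0.8 30 1;0 0 0 2.4 -0.8 75 1;0 0 0 2.4 -0.8 115 1;0 0 0 2.4 -0.8 143 1;0 0 0 2.4 -0.8 154 1;0 0 0 2.4 -0.8 155 1;0 0 0 2.4 -0.8 155 1;0 0 0 2.4 -0.8 155 0;0 0 0 2.4 -0.8 155 0;0 0 0 2.4 -0.8 155 0;0 0 0 2.4 -0.8 155 0;0 0 0 2.4 -0.8 155 0;0 0 0 2.4 -0.8 155 0;0 0 0 2.4 -0.8 155 0'; python3 -c "
from h import *
to(639.3,7.2,126.7)"
```

```text
time_s: 35.45
tool_pos: [568.8, 321.9, 109.5]
tcp_rot: [-0.0, 0.736, 0.676, 0.0]
contact_force: [-3.0, 0.7, 7.1]
width: 0.41
grip_force: 59.1
rv [0. 0. 0.] d [-307.5   96.9  -17.4] at [568.8 321.9 109.5] t 35.45
```

```bash
python3 -m creep '0 0 0 0 0 -15 0;0 0 0 0 0 -50 0;0 0 0 0 0 -95 0;0 0 0 0 0 -135 0;0 0 0 0 0 -150 0;0 0 0 -20 6 -150 0;0 0 0 -57 18 -150 0;0 0 0 -98 31 -150 0;0 0 0 -140 44 -150 0;0 0 0 -182 57 -150 0;0 0 0 -224 71 -150 0;0 0 0 -260 82 -150 0;0 0 0 -290 92 -150 0;0 0 0 -306 97 -150 0;0 0 0 -306 97 -150 0;0 0 0 -306 97 -150 0;0 0 0 -306 97 -130 0;0 0 0 -306 97 -90 0;0 0 0 -306 97 -50 0;0 0 0 -306 97 -50 0'; python3 -m creep '0 0 0 0 0 18 0;0 0 0 0 0 27 0;0 0 0 0 0 27 0;0 0 0 0 0 27 0'
cat >> h.py <<'E'
def foot(w,base,pts):
    for n,(cx,cy) in pts:
        b=band(w,base+1,base+30,cx-30,cx+30,cy-30,cy+30)
        if b.sum()>20: print(n,'body low',circ(w[b])[0].round(1),circ(w[b])[1].round(1),rect(w[b]),b.sum())
E
python3 - <<'E'
from h import *
s=state();p=cams.capture('wrist');w=wcloud(p,s)
figs(w,29,[('sold',(639,7),88,116)])
to(639.3,7.2,127.5)
E
```

```text
time_s: 37.45
tool_pos: [636.2, 10.0, 153.8]
tcp_rot: [-0.003, 0.736, 0.677, -0.003]
contact_force: [-0.8, -0.9, -1.6]
width: 0.41
grip_force: 60.2
time_s: 37.85
tool_pos: [639.8, 8.8, 133.1]
tcp_rot: [0.0, 0.736, 0.677, 0.0]
contact_force: [0.2, -1.0, -1.5]
width: 0.408
grip_force: 60.3
sold head [639.2  -5.2] 30.6 3614 top 200.0
rv [0. 0. 0.] d [-1.6 -0.5  5.6] at [640.    8.7 133.1] t 37.9
```

```bash
python3 -m creep '0 0 0 0 -0.4 3 0;0 0 0 0 -0.4 4.5 0;0 0 0 0 -0.4 5 0;0 0 0 0 -0.4 5 0;0 0 0 0 -0.4 5 0'; python3 -m creep '0 0 0 0 0 0.6 0;0 0 0 0 0 0.6 0;0 0 0 0 0 0.6 0';python3 -m creep '0 0 0 0 0 0.5 0;0 0 0 0 0 0.5 0;0 0 0 0 0 0.5 0'
```

```text
time_s: 38.4
tool_pos: [639.2, 8.5, 127.5]
tcp_rot: [0.0, 0.737, 0.676, 0.0]
contact_force: [-2.6, 0.1, 6.1]
width: 0.408
grip_force: 61.2
time_s: 38.7
tool_pos: [639.3, 8.5, 127.5]
tcp_rot: [0.0, 0.737, 0.676, 0.001]
contact_force: [-5.0, 0.0, 13.3]
width: 0.412
grip_force: 61.9
time_s: 39.0
tool_pos: [639.3, 8.5, 127.4]
tcp_rot: [0.001, 0.737, 0.676, 0.001]
contact_force: [-7.1, -0.3, 18.5]
width: 0.409
grip_force: 62.6
```

```bash
python3 -m creep '0 0 0 0 0 -1 1;0 0 0 0 0 -1 1;0 0 0 0 0 -1 1;0 0 0 0 0 -1 1;0 0 0 0 0 -15 1;0 0 0 0 0 -60 1;0 0 0 0 0 -105 1;0 0 0 -20 0 -137 1;0 0 0 -60 0 -137 1;0 0 0 -75 0 -137 1;0 0 0 -75 0 -137 1'
python3 - <<'E'
from h import *
s=state();p=cams.capture('wrist');w=wcloud(p,s)
figs(w,24,[('sold',(639,7),88,116)]);foot(w,24,[('sold',(639,7))]);deckview(w,p['frame'])
cv2.imwrite('pics/p6.png',cv2.resize(cv2.cvtColor(p['frame'],cv2.COLOR_RGB2BGR)[80:260,200:440],(720,540)))
to(467.9,328.8,264,-4.9)
E
```

```text
time_s: 40.1
tool_pos: [632.3, -68.3, 262.2]
tcp_rot: [-0.0, 0.737, 0.675, -0.0]
contact_force: [1.1, 0.1, -0.4]
width: 1.0
grip_force: 0.0
sold body low [639.5   8.7] 30.9 (array([640.3,   6.5]), array([55.8, 56.4]), -4.11) 78
plinth red (array([521. , -32.6]), array([58.7, 58.3]), 6.96) [521.  -32.5] [521.89132445 -32.33925592] 23.772504149166338 1976
plinth blue (array([640.1,   6.9]), array([56. , 56.3]), -3.13) [640.2   6.9] [641.79993103  -1.14007364] 23.981130937093553 737
plinth green (array([528. ,  42.1]), array([50.1, 55.7]), 26.74) [528.   42.9] [528.57407252  42.01580978] 23.858630431676715 1583
rv [-0.001 -0.    -0.001] d [ 380.  -198.    -1.7] at [632.3 -66.9 262. ] t 40.15
```

View pics/p6.png

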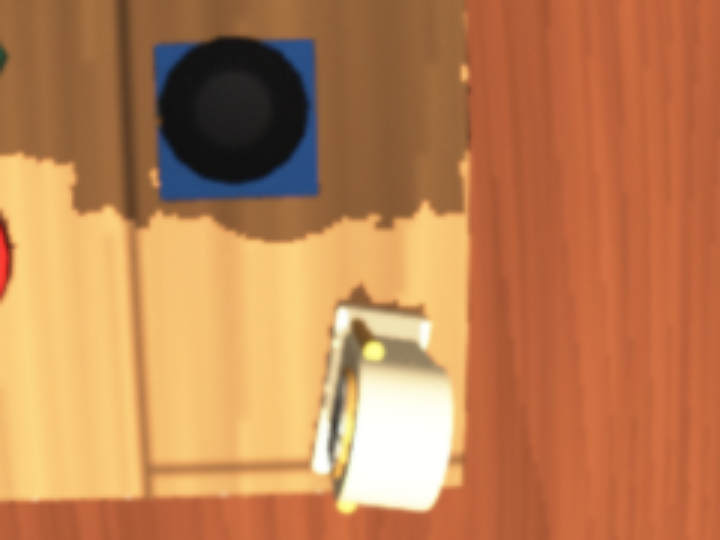

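Run:
```python
from h import *
s=state();p=cams.capture('wrist');w=wcloud(p,s)
b=band(w,125,160,600,680,-30,45);q=w[b];print('hat',rect(q),q[:,:2].mean(0),np.percentile(q[:,2],[5,50,95]),[v for v in cv2.minEnclosingCircle(q[:,:2].astype(np.float32))],b.sum())
p=cams.capture('scene');w=cloud(p);figs(w,24,[('sold',(639,7),88,116)]);deckview(w,p['frame'])
```

```text
hat (array([639.3,   7.3]), array([35.6, 35.7]), 40.99) [639.41425338   7.13824049] [141.99704815 146.5886634  149.61256324] [(639.347412109375, 7.259096622467041), 18.542526245117188] 1937
sold head [637.9   8.8] 17.0 256 top 151.7
plinth red (array([519.9, -30.7]), array([59.7, 55. ]), -34.2) [518.9 -30.1] [521.47798615 -28.63544764] 24.68582938959412 389
plinth blue (array([643.6,  13.8]), array([40.6, 73.5]), -36.52) [639.7   8.6] [643.11149443  14.60112396] 24.956602495691186 137
```

The soldier's hat, centred at (233,110) in the crop, sits centrally on the blue square; measured offset under 1 mm. Next is the lady.

```bash
python3 -m creep '0 0 0 25 -13 0 1;0 0 0 65 -34 0 1;0 0 0 107 -56 0 1;0 0 0 149 -78 0 1;0 0 0 191 -100 0 1;0 0 0 233 -122 0 1;0 0 0 275 -143 0 1;0 0 0 317 -165 0 1;0 0 0 352 -184 0 1;0 0 0 372 -194 0 1;0 0 0 379.5 -198 0 1;0 0 0 379.5 -198 0 1;0 0 0 379.5 -198 0 1'
python3 - <<'E'
from h import *
s=state();p=cams.capture('wrist');w=wcloud(p,s)
figs(w,6,[('lady',(469,327),78,98),('doll',(369,335),78,98)])
to(467.9,328.8,103.6)
E
```

```text
time_s: 41.55
tool_pos: [467.6, 328.3, 262.5]
tcp_rot: [0.0, 0.736, 0.676, -0.0]
contact_force: [0.2, -0.0, -0.0]
width: 0.997
grip_force: 0.0
lady head [468.1 328.3] 18.1 233 top 127.7
doll head [368.1 336.2] 19.3 325 top 118.9
rv [0. 0. 0.] d [  0.9  -0.  159. ] at [467.8 327.9 262.6] t 41.6
```

```bash
python3 -m creep '0 0 0 0 0.3 30 1;0 0 0 0 0.3 75 1;0 0 0 0 0.3 115 1;0 0 0 0 0.3 145 1;0 0 0 0 0.3 157 1;0 0 0 0 0.3 158.5 1;0 0 0 0 0.3 158.5 1;0 0 0 0 0.3 158.5 0;0 0 0 0 0.3 158.5 0;0 0 0 0 0.3 158.5 0;0 0 0 0 0.3 158.5 0;0 0 0 0 0.3 158.5 0;0 0 0 0 0.3 158.5 0;0 0 0 0 0.3 158.5 0'; python3 -c "
from h import *
to(527.0,42.3,122)"
```

```text
time_s: 43.0
tool_pos: [468.1, 329.0, 105.0]
tcp_rot: [-0.0, 0.736, 0.676, 0.001]
contact_force: [-1.5, 0.2, 7.6]
width: 0.392
grip_force: 59.6
rv [0. 0. 0.] d [-280.7   83.   -17.2] at [468.1 329.  105. ] t 43.0
```

```bash
python3 -m creep '0 0 0 0 0 -15 0;0 0 0 0 0 -50 0;0 0 0 0 0 -95 0;0 0 0 0 0 -135 0;0 0 0 0 0 -150 0;0 0 0 -20 6 -150 0;0 0 0 -57 17 -150 0;0 0 0 -98 29 -150 0;0 0 0 -140 41 -150 0;0 0 0 -182 54 -150 0;0 0 0 -224 66 -150 0;0 0 0 -260 77 -150 0;0 0 0 -275 82 -150 0;0 0 0 -280 83 -150 0;0 0 0 -280 83 -150 0;0 0 0 -280 83 -150 0;0 0 0 -280 83 -130 0;0 0 0 -280 83 -90 0;0 0 0 -280 83 -50 0;0 0 0 -280 83 -50 0'; python3 -m creep '0 0 0 0 0 18 0;0 0 0 0 0 27 0;0 0 0 0 0 28 0;0 0 0 0 0 28 0;0 0 0 0 0 28 0'; python3 -c "
from h import *
to(527.0,43,123)"
```

```text
time_s: 45.0
tool_pos: [523.7, 43.6, 149.9]
tcp_rot: [-0.002, 0.736, 0.677, -0.003]
contact_force: [-1.4, -0.5, -0.5]
width: 0.397
grip_force: 60.3
time_s: 45.5
tool_pos: [527.3, 42.8, 127.2]
tcp_rot: [0.0, 0.736, 0.676, 0.001]
contact_force: [0.2, -0.2, -1.5]
width: 0.396
grip_force: 60.3
rv [0. 0. 0.] d [ 0.2 -0.3  4.2] at [527.3  42.8 127.2] t 45.5
```

```bash
python3 -m creep '0 0 0 0 -0.2 2 0;0 0 0 0 -0.2 3 0;0 0 0 0 -0.2 3.6 0;0 0 0 0 -0.2 3.6 0;0 0 0 0 -0.2 3.6 0'; python3 -m creep '0 0 0 0 0 0.6 0;0 0 0 0 0 0.6 0;0 0 0 0 0 0.6 0';python3 -m creep '0 0 0 0 0 0.5 0;0 0 0 0 0 0.5 0;0 0 0 0 0 0.5 0'
```

```text
time_s: 46.0
tool_pos: [526.7, 42.7, 123.0]
tcp_rot: [0.0, 0.737, 0.676, 0.0]
contact_force: [-2.7, -0.2, 7.5]
width: 0.391
grip_force: 61.2
time_s: 46.3
tool_pos: [526.8, 42.7, 123.0]
tcp_rot: [0.0, 0.737, 0.676, 0.001]
contact_force: [-5.4, -0.5, 15.8]
width: 0.39
grip_force: 62.2
time_s: 46.6
tool_pos: [526.8, 42.7, 122.9]
tcp_rot: [0.0, 0.737, 0.676, 0.001]
contact_force: [-8.5, -0.1, 23.3]
width: 0.393
grip_force: 63.1
```

```bash
python3 -m creep '0 0 0 0 0 -1.2 1;0 0 0 0 0 -1.2 1;0 0 0 0 0 -1.2 1;0 0 0 0 0 -1.2 1;0 0 0 0 0 -15 1;0 0 0 0 0 -60 1;0 0 0 0 0 -105 1;0 0 0 0 0 -140 1;0 0 0 30 -20 -140 1;0 0 0 70 -46 -140 1;0 0 0 112 -74 -140 1;0 0 0 154 -101 -140 1;0 0 0 196 -129 -140 1;0 0 0 238 -156 -140 1;0 0 0 265 -174 -140 1;0 0 0 276 -181 -140 1;0 0 0 278.7 -183.3 -140 1;0 0 0 278.7 -183.3 -140 1;0 0 0 278.7 -183.3 -140 1'
python3 - <<'E'
from h import *
s=state();p=cams.capture('wrist');w=wcloud(p,s)
figs(w,6,[('doll',(369,335),78,98)])
to(368.1,336.3,103)
E
```

```text
time_s: 48.5
tool_pos: [368.2, 334.9, 261.4]
tcp_rot: [0.0, 0.737, 0.676, -0.0]
contact_force: [0.1, 0.0, 0.8]
width: 1.003
grip_force: 0.0
doll head [368.4 335.8] 19.0 199 top 118.5
rv [0. 0. 0.] d [  1.4  -0.3 158.4] at [368.3 334.9 261.4] t 48.55
```

```bash
python3 -m creep '0 0 0 0.6 0 30 1;0 0 0 0.6 0 75 1;0 0 0 0.6 0 115 1;0 0 0 0.6 0 145 1;0 0 0 0.6 0 157 1;0 0 0 0.6 0 158 1;0 0 0 0.6 0 158 1;0 0 0 0.6 0 158 0;0 0 0 0.6 0 158 0;0 0 0 0.6 0 158 0;0 0 0 0.6 0 158 0;0 0 0 0.6 0 158 0;0 0 0 0.6 0 158 0;0 0 0 0.6 0 158 0'; python3 -c "
from h import *
to(520.6,-32.7,121)"
```

```text
time_s: 49.95
tool_pos: [367.9, 336.9, 104.3]
tcp_rot: [-0.0, 0.736, 0.676, 0.001]
contact_force: [-1.7, -1.3, 10.3]
width: 0.404
grip_force: 59.3
rv [0. 0. 0.] d [-355.4  183.4  -16.9] at [367.9 336.9 104.3] t 49.95
```

```bash
python3 -m creep '0 0 0 0 0 -15 0;0 0 0 0 0 -50 0;0 0 0 0 0 -95 0;0 0 0 0 0 -140 0;0 0 0 0 0 -162 0;0 0 0 -20 10 -162 0;0 0 0 -57 29 -162 0;0 0 0 -98 51 -162 0;0 0 0 -140 72 -162 0;0 0 0 -182 94 -162 0;0 0 0 -224 116 -162 0;0 0 0 -266 138 -162 0;0 0 0 -308 159 -162 0;0 0 0 -338 175 -162 0;0 0 0 -354.6 183.4 -162 0;0 0 0 -354.6 183.4 -162 0;0 0 0 -354.6 183.4 -162 0;0 0 0 -354.6 183.4 -162 0'; python3 -m creep '0 0 0 0 0 30 0;0 0 0 0 0 75 0;0 0 0 0 0 115 0;0 0 0 0 0 130 0;0 0 0 0 0 139 0;0 0 0 0 0 139 0;0 0 0 0 0 139 0';python3 -c "
from h import *
to(520.6,-31.9,122.3)"
```

```text
time_s: 51.75
tool_pos: [520.0, -31.6, 265.5]
tcp_rot: [-0.0, 0.736, 0.677, 0.0]
contact_force: [0.9, 1.4, -0.9]
width: 0.398
grip_force: 60.1
time_s: 52.45
tool_pos: [520.8, -32.1, 127.5]
tcp_rot: [0.001, 0.736, 0.677, 0.001]
contact_force: [1.3, 0.6, -0.0]
width: 0.401
grip_force: 60.2
rv [0. 0. 0.] d [ 0.1 -0.3  5.2] at [520.8 -32.1 127.5] t 52.45
```

```bash
python3 -m creep '0 0 0 0 -0.2 3 0;0 0 0 0 -0.2 4.2 0;0 0 0 0 -0.2 4.8 0;0 0 0 0 -0.2 4.8 0;0 0 0 0 -0.2 4.8 0'; python3 -m creep '0 0 0 0 0 0.6 0;0 0 0 0 0 0.6 0;0 0 0 0 0 0.6 0';python3 -m creep '0 0 0 0 0 0.5 0;0 0 0 0 0 0.5 0;0 0 0 0 0 0.5 0'
```

```text
time_s: 52.95
tool_pos: [520.4, -32.4, 122.3]
tcp_rot: [0.0, 0.737, 0.676, 0.0]
contact_force: [-2.3, -0.5, 5.0]
width: 0.407
grip_force: 61.0
time_s: 53.25
tool_pos: [520.5, -32.4, 122.3]
tcp_rot: [0.001, 0.737, 0.676, 0.001]
contact_force: [-5.2, 0.1, 15.9]
width: 0.401
grip_force: 61.9
time_s: 53.55
tool_pos: [520.6, -32.4, 122.2]
tcp_rot: [0.001, 0.737, 0.676, 0.001]
contact_force: [-7.5, 0.2, 23.9]
width: 0.403
grip_force: 62.7
```

Release, retreat, and check everything.

```bash
python3 -m creep '0 0 0 0 0 -1.2 1;0 0 0 0 0 -1.2 1;0 0 0 0 0 -1.2 1;0 0 0 0 0 -1.2 1;0 0 0 0 0 -15 1;0 0 0 0 0 -60 1;0 0 0 0 0 -105 1;0 0 0 0 0 -140 1;0 0 0 -20 0 -145 1;0 0 0 -50 0 -145 1;0 0 0 -50 0 -145 1;0 0 0 -50 0 -145 1'
python3 - <<'E'
from h import *
s=state();p=cams.capture('wrist');save(p,'w9.png');w=wcloud(p,s);deckview(w,p['frame'])
for n,(cx,cy),z0 in [('doll',(520.6,-32.5),103),('lady',(527,42.3),103),('sold',(639.3,7.2),115)]:
    b=band(w,z0,160,cx-32,cx+32,cy-32,cy+32);q=w[b];print(n,cv2.minEnclosingCircle(q[:,:2].astype(np.float32)),q[:,:2].mean(0),q[:,2].max(),circ(w[band(w,z0,z0+18,cx-32,cx+32,cy-32,cy+32)]))
p=cams.capture('scene');save(p,'s9.png');w=cloud(p);figs(w,24,[('doll',(519,-32),78,98),('lady',(525,42),78,98),('sold',(639,7),88,116)])
cv2.imwrite('pics/s10.png',cv2.resize(cv2.cvtColor(p['frame'],cv2.COLOR_RGB2BGR)[90:330,150:470],(800,600),interpolation=2))
E
```

```text
time_s: 54.75
tool_pos: [515.7, -82.5, 265.3]
tcp_rot: [-0.0, 0.737, 0.676, -0.0]
contact_force: [0.1, 0.0, -0.3]
width: 1.0
grip_force: 0.0
range (array([580.,   7.]), array([106.5,  67.6]), 13.27) 73.20634186107148 236 [592.51672888  -3.75635615]
plinth red (array([518.9, -27.2]), array([58.2, 46.8]), 16.7) [520.4 -32.4] [519.96871289 -17.00752062] 23.983287426524015 314
plinth blue (array([638.1,   6.9]), array([56.1, 56.2]), -2.28) [638.8   6.6] [625.38818073   3.21657492] 24.127529243352924 844
plinth green (array([533.1,  26.7]), array([49.1, 22.5]), 17.73) [530.4  35.1] [527.87570513  23.27291089] 23.956847292375897 180
doll ((519.658935546875, -32.32176971435547), 20.73874282836914) [521.08094661 -31.5634971 ] 137.1770020380751 (array([520.48565275, -33.10911973]), np.float64(19.19316857490773))
lady ((525.184814453125, 41.8442268371582), 20.34661293029785) [526.55131489  39.42052209] 146.30537642976637 (array([526.14597693,  43.40892537]), np.float64(18.6638104667118))
sold ((639.0242309570312, 7.07919454574585), 18.705047607421875) [633.7705804    6.28728199] 150.98040701082306 (array([639.19028227,   7.1854957 ]), np.float64(17.833534519228316))
doll head [519.7 -32.1] 18.4 170 top 138.6
lady head [524.5  42.3] 18.7 184 top 146.5
sold head [637.7   8.7] 17.1 259 top 151.5
```

View pics/w9.png

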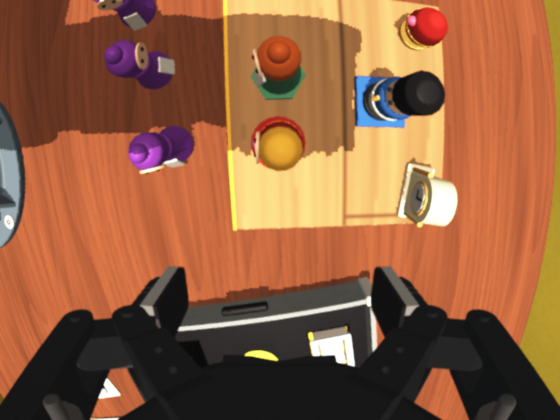

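View pics/s10.png

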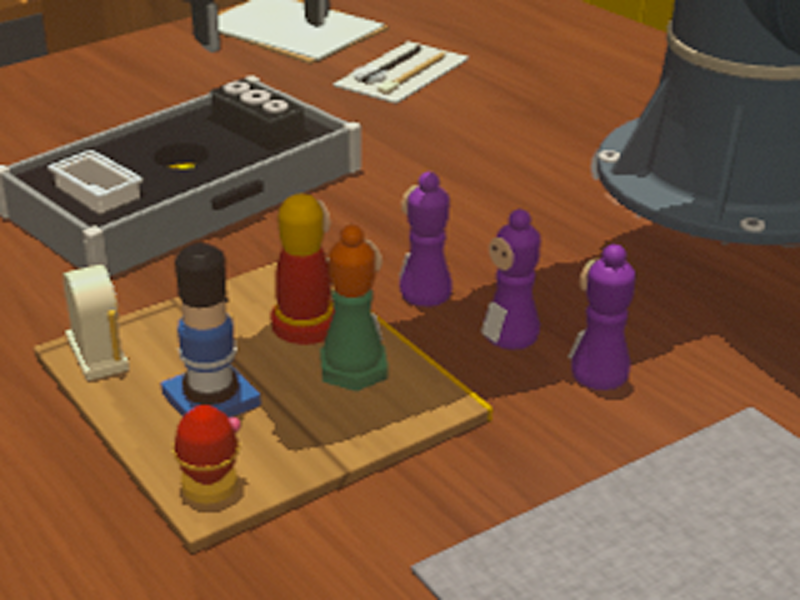

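The scene crop shows each figure upright on its own plinth: soldier (205,330), doll (302,270), lady (352,310). The range is in the case at (258,115), and the clock and egg have not moved. All centres are within about 1 mm, so I hand the job in.

```bash
python3 -c "
from cell import job_done
print(job_done())"
```

```text
the job is handed in; nothing more can be done
None
```

The job is handed in at about 55 s of the 144 s allowed: the range sits fully home in the oblong cut-out, each figure is back upright within about 1 mm of its own plinth's middle, and the clock wasn't touched.

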